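# Tare the packing scale through its recessed key

## Robot

A 6-joint arm with a two-finger parallel gripper is mounted at the origin on the work surface. World frame = base frame: x ahead of the robot, y to its left, z up, the work surface at z = 0. Lengths are in mm, angles in rad, forces in N, time in s.
With the tool pointing down it reaches from about 350 to 975 mm from the base axis. Payload 7.1 kg.
Tool frame: the origin (TCP) lies on the centre line of the jaws, within the pads' length; the fingertips stand 17 mm ahead of it and the grasp point (between the pads) lies 2 mm behind it; z points along the fingers, y is the direction in which the jaws open and shut (so a half turn about z gives the same grasp; the last joint's range is limited). The gripper opens to 88 mm and grips with 3 to 60 N. Pads are 20 mm wide; open, the fingers measure 115 mm over their backs; the gripper's body (75 mm by 178 mm) begins 61 mm behind the grasp point.
Start: joints at [-1.363, 0.423, 1.63, -0, 1.089, -0.019], TCP at [140.557, -608.973, 215.475] pointing down, gripper open.
Joint ranges: [-3, 3], [-0.9, 2.11], [0.09, 2.58], [-1.31, 4.45], [0.11, 2.69], [-2.54, 2.54]. Speed limits (rad/s): [2.39, 2.39, 3.01, 3.14, 3.14, 3.14].

## Interface

Orientations are given as a rotation vector (axis times angle).
In Python, from workcell import ctrl, imaging, workorder gives the robot as it stands. The module is installed in compiled form; this text tells all that it offers.
- The arm moves only by the shell command python3 -m crank 'ROWS' [OPENING]. ROWS is JSON, a list of rows, each an object with "travel": the shift along the tool's x, y, z as a fraction of full scale, a list of three; "turn": the turn about the tool's z as a fraction of full scale. In form: [{"travel": [dx, dy, dz], "turn": turn}, ...]. A call has 1 to 20 rows; each row shifts and turns the pose as measured when the row begins, along the tool's axes as they then stand; what a row does not reach is not made up. Full scale, the value 1, is 5 cm for a shift and 0.1 rad for a turn. A row lasts 1/10 s, in which the tool goes at most 50 mm and 8.59 degrees, less where a joint would pass 70% of its speed; a pose out of reach is approached as far as the arm can. A call with a number of a shift or a turn outside -1 to 1 is refused whole. A call with a gripper value outside its range is refused whole. OPENING is the gripper command: -1 is shut, 1 is fully open, values between are in proportion, set as the call begins (- or left out, the last holds). The fingers move at their own pace and stop on an object; the grip force is fixed at half the most. Time passes only in rows, so rows that do not move let the fingers close. It gives the time, the measured TCP pose, the force and the opening at its end, in the units of the state.
- ctrl.get_obs(): the state, without advancing time (a new reading comes with each control period).
- imaging.get_image(name): name is "side" or "top" or "wrist"; returns the picture (480x640x3 uint8, blue, green, red); there is no depth.
- imaging.camera_info(name): a dict with "camera_matrix" (3x3 intrinsics, pixels), "rvec" (rotation vector, rad) and "tvec" (3), from world to camera coordinates, as OpenCV has them. Camera axes: x right, y down, z forward; pixel columns grow to the right and rows downward; lengths in mm; the calibration is good to about 2 mm. A picture is of the moment at which its call begins: read the wrist's pose just before it. camera_info takes no time and is no camera call; for the wrist camera it gives the pose at the moment of the call.
- workorder.close_job(): hands the job in, once; it reports no verdict.
The state is a dict: "t": time; "qpos": joint angles; "qvel": joint speeds; "joint_torque": joint torques, N m; "ee_pos": TCP position; "orientation": TCP orientation; "ft_force": force on the tool from outside, world axes, zero at the start; "moment": the same for the moment, N m; "width": finger opening in mm.
Only numpy, scipy, OpenCV 4.12 (cv2) and the standard library are available. Lean on these libraries where they do the work, as an engineer would, in place of code of your own. Each camera call takes 0.05 s, during which the arm holds its last target.

## Task

Two like bench scales stand on the packing table: zero the one that carries the empty tray with six compartments. With closed fingertips push the sliding guard on its console fully open by the tab, reach into the well, press the sunken tare key fully down and hold it there for a good second, then let it up and push the guard fully home again. Do not touch the tray or its pan while you do it, pick nothing up, and leave the other scale and everything else on the table alone.

Things in the scene. Friction and masses are not known exactly. Their poses are not given: they have to be found in the camera images.
- scale_a: low white bench scale fixed to the table, carrying the empty tray. 260 (x) x 190 (y) mm; origin at the centre of its underside; z up, -x is its front edge (towards the robot), y along that edge. Flat console deck at z=50 mm over x -130 to 0; behind it the pan, its load up to z=94 mm
- well_a (a point): centre of the mouth of the well in the deck of scale_a: x=-80, y=-40, z=50 mm in the scale's frame, axes as the scale's. Oblong, straight-walled, 40 (x) x 58 (y) mm, 32 deep, the tare key standing on its floor; covered by the guard at the start
- guard_a (a joint): sliding guard over the well of scale_a, m: 0 = home, covering the well; 0.080 = fully open; stops at both. Opens towards the scale's +y, stays where left, friction 1 to 3 N. Grey plate 50 (x) x 76 (y) x 4 mm on the deck, an upright tab across its middle, 44 (x) x 8 (y) mm, 16 high above the plate
- guard_a_tab (a point): top centre of the guard's tab on scale_a, moving with the guard; z=70 mm. In the scale's frame at x=-80, y=-40 mm plus the guard's joint value. Axes as the scale's
- key_a (a joint): travel of the sunken tare key of scale_a, m: 0 = up, 0.006 = fully down. Sprung: starts to move at 1.5 N, fully down at about 5 N, comes up by itself
- key_a_top (a point): centre of the top face of the tare key of scale_a, at x=-80, y=-40 mm in the scale's frame, z=30 mm when up: 20 mm below the deck. Key top is 18 (x) x 30 (y) mm, grey; hidden under the guard until that is opened
- pan_a: steel pan of scale_a, 125 (x) x 175 (y) mm, centre at x=62 mm in the scale's frame; origin on the deck under its centre, its top 10 mm higher. Not to be touched
- tray: loose empty tray with six compartments (2 x 3), pink plastic, 110 (x) x 155 (y) x 34 mm, 0.16 kg or so, on the pan of scale_a; origin at the centre of its underside. Not to be touched
- scale_b: low white bench scale fixed to the table, carrying the bundle. 260 (x) x 190 (y) mm; origin at the centre of its underside; z up, -x is its front edge (towards the robot), y along that edge. Flat console deck at z=50 mm over x -130 to 0; behind it the pan, its load up to z=94 mm. The same kind of scale as scale_a; to be left alone
- guard_b (a joint): guard of scale_b, as guard_a; to be left alone
- key_b (a joint): tare key of scale_b, as key_a; to be left alone
- bundle: loose bundle of gilded leaves with a paper band, 75 x 120 x 34 mm, on the pan of scale_b; origin at the centre of its underside
- tape_roll: loose roll of paper tape lying flat between the scales, 48 mm across, 24 high; origin under its centre
- pink_packet: loose wrapped packet, 55 x 85 x 26 mm, at the right; origin under its centre
- kraft_packet: loose packet in brown paper, 55 x 85 x 26 mm, in front, between the scales; origin under its centre
- amber_jar: loose closed jar, 60 mm across, 100 high, at the left; origin under its centre
- tub: loose open white tub, 90 mm across, 65 high, at the right; origin under its centre
- brush: loose flat brush lying at the left; origin on its underside
- gold_block: loose gilded block with a paper band, 50 x 90 x 40 mm, at the far end between the scales; origin under its centre

How it is judged (in metres and radians):
On the way, in this order (a step that is already met when the one before it is completed fails the run):
1. the guard of the tray's scale is pushed fully open (past 72 of 80 mm) (value of joint guard_a above 0.072 m and value of joint key_a below 0.001 m), for 0.1 s.
2. the tare key in the well is held fully down (past 4.5 of 6 mm) for 0.8 s (value of joint key_a above 0.0045 m), for 0.8 s.
At the end, for the whole second after the job is handed in: The guard of the tray's scale is home again (within 5 mm of its stop), its key is up, the tray stands still and level on the pan where it was (within 6 mm), and the other scale's key is up and its guard closed (value of joint guard_a below 0.005 m and value of joint each of key_a, key_b below 0.001 m and distance of tray from where it was at the start of the episode below 0.006 m and linear speed of tray below 0.02 m/s and angle between tray's own z axis and vertical below 0.05 rad and value of joint guard_b below 0.012 m); the robot touches nothing.
It fails at once if the tray or its pan is touched (over 0.5 N) (contact force between any of the fingers, the arm and tray above 0.5 N or contact force between any of the fingers, the arm and pan_a above 0.5 N).
It fails at once if the tray is shifted or lifted by more than 8 mm (distance of tray from where it was at the start of the episode above 0.008 m).
It fails at once if the other scale is worked on: touched with over 2 N, its key pressed or its guard opened (contact force between any of the fingers, the arm and scale_b above 2 N or value of joint key_b above 0.002 m or value of joint guard_b above 0.015 m).
It fails at once if another thing on the table is shifted or lifted by more than 15 mm (distance of any of bundle, tape_roll, pink_packet, kraft_packet, amber_jar, tub, brush, gold_block from where it was at the start of the episode above 0.015 m).
It also fails if it takes over 58 s, if anything falls off the work surface, if the arm or the gripper's body presses on something with over 40 N, if the wrist force passes 120 N, or if a joint passes its speed limit or range.

## Working session

There is one attempt and no reset: what is moved stays moved. The work goes in short steps, Python scripts to look and compute and a shell command to move; the robot and the scene stay as the last step left them, time stands still between calls to the robot, and variables do not carry over. Pictures are saved under pics/ and viewed, and the job is handed in when it is done.

```bash
mkdir -p pics
python3 - <<'E'
from workcell import ctrl, imaging
import cv2
print(ctrl.get_obs())
for n in ("top","side"):
    i=imaging.camera_info(n); print(n,i)
    cv2.imwrite(f"pics/{n}0.png",imaging.get_image(n))
E
```

```text
{'t': 0.0, 'qpos': array([-1.36298924e+00,  4.23822645e-01,  1.63070316e+00,  2.75736178e-05,
        1.08858163e+00, -1.89822590e-02]), 'qvel': array([ 0.00022204,  0.00121824, -0.00091012, -0.00028164,  0.00105505,
       -0.00038609]), 'joint_torque': array([-3.72312516e-04, -5.44634628e+01, -2.73666251e+01,  6.44262764e-02,
        2.27873161e-02, -1.37520647e-04]), 'ee_pos': array([ 140.4569897 , -608.427028  ,  214.70789174]), 'orientation': array([-3.11991807e+00, -3.55286039e-01,  1.86035024e-04]), 'ft_force': array([-0.95753723, -0.37120194,  1.14689789]), 'moment': array([-0.00560735,  0.02778811, -0.00596026]), 'width': 87.83159393639755}
top {'camera_matrix': array([[508.32732304,   0.        , 320.70056433],
       [  0.        , 508.32732304, 238.36254663],
       [  0.        ,   0.        ,   1.        ]]), 'rvec': array([ 2.21942523, -2.17754454,  0.08864288]), 'tvec': array([  -1.3427109 ,  585.10419378, 1317.64084481])}
side {'camera_matrix': array([[458.32666396,   0.        , 321.86724707],
       [  0.        , 458.32666396, 234.63876686],
       [  0.        ,   0.        ,   1.        ]]), 'rvec': array([ 0.90868062, -2.30927867,  1.25752927]), 'tvec': array([436.14308687, 265.52479504, 743.41183416])}
```

View pics/top0.png

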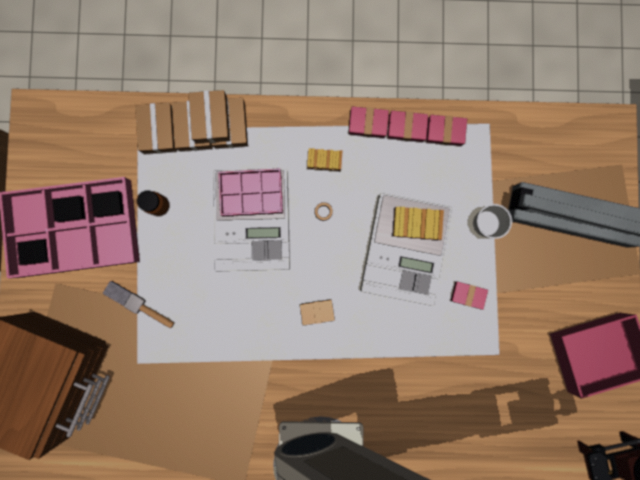

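View pics/side0.png

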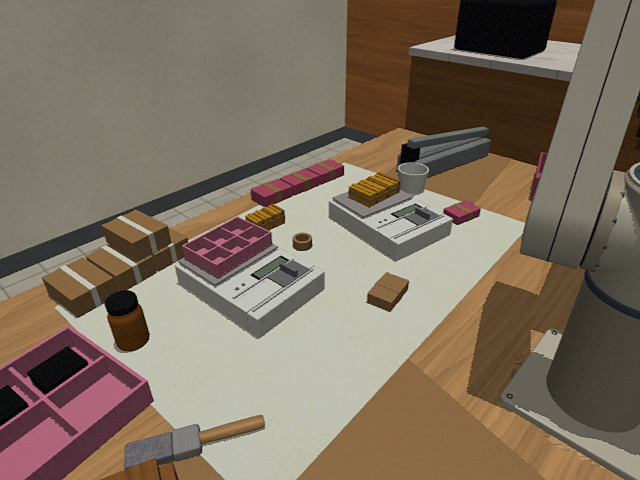

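The top view shows the tray scale at about (252,220), with its grey guard at about (266,250). The bundle scale is at (405,250). The arm starts at the lower right. I'll zoom in and measure next.

```bash
cat > h.py <<'E'
import numpy as np, cv2
from workcell import ctrl, imaging
def cast(name,uv,z,info=None):
    i=info or imaging.camera_info(name)
    R=cv2.Rodrigues(i["rvec"])[0]; t=np.ravel(i["tvec"])
    uv=np.array(uv,float).reshape(-1,1,2)
    n=cv2.undistortPoints(uv,i["camera_matrix"],None).reshape(-1,2)
    d=np.c_[n,np.ones(len(n))]@R; c=-R.T@t
    return c+d*((z-c[2])/d[:,2])[:,None]
def proj(name,P,info=None):
    i=info or imaging.camera_info(name)
    return cv2.projectPoints(np.array(P,float).reshape(-1,1,3),i["rvec"],i["tvec"],i["camera_matrix"],None)[0].reshape(-1,2)
E
python3 - <<'E'
import cv2
a=cv2.imread("pics/top0.png")[155:285,200:305]
cv2.imwrite("pics/topz.png",cv2.resize(a,None,fx=4.6,fy=4.6,interpolation=cv2.INTER_CUBIC))
a=cv2.imread("pics/side0.png")[210:345,165:335]
cv2.imwrite("pics/sidez.png",cv2.resize(a,None,fx=4.4,fy=4.4,interpolation=cv2.INTER_CUBIC))
from h import *
im=cv2.imread("pics/top0.png").astype(int); hsv=cv2.cvtColor(im.astype(np.uint8),cv2.COLOR_BGR2HSV)
for nm,sub in (("guardA",(slice(236,268),slice(240,290))),):
    g=im[sub]; m=((g.max(2)<150)&(g.max(2)-g.min(2)<14)).astype(np.uint8)
    n,l,s,c=cv2.connectedComponentsWithStats(m)
    for k in range(1,n):
        if s[k,4]>40:
            pts=np.argwhere(l==k)[:,::-1]+[240,236]
            r=cv2.minAreaRect(pts.astype(np.float32)); print(nm,s[k],r)
            print(cast("top",[r[0]],54), cast("top",cv2.boxPoints(r),54).round(1))
E
```

```text
guardA [ 5  0 36  3 78] ((262.5, 237.0), (2.0, 35.0), 90.0)
[[583.35033945 159.03878543  54.        ]] [[585.  203.6  54. ]
 [586.8 114.5  54. ]
 [581.7 114.4  54. ]
 [579.9 203.5  54. ]]
guardA [ 11   4  31  21 588] ((266.0, 250.0), (20.0, 30.0), 90.0)
[[550.3364955  149.29038399  54.        ]] [[575.1 188.1  54. ]
 [576.6 111.7  54. ]
 [525.6 110.5  54. ]
 [524.2 186.7  54. ]]
```

View pics/topz.png

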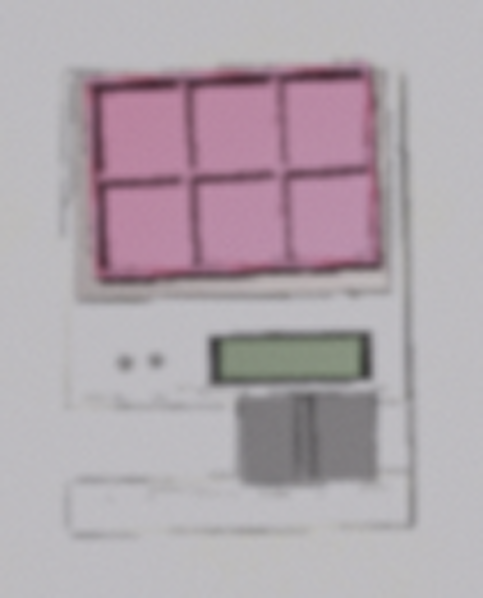

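View pics/sidez.png

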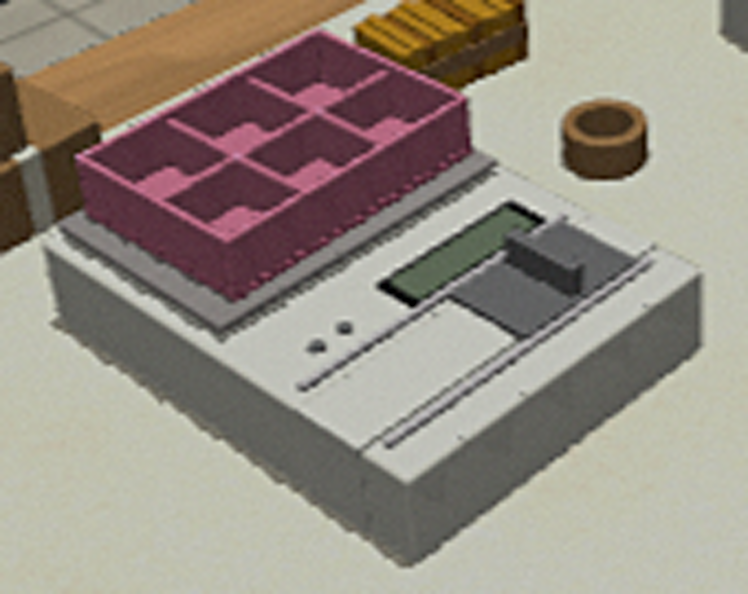

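The guard is centred at about (550,149), and the scale's yaw is about 2.5°. I'll close the fingers, turn the tool to align, and travel over high up.

```bash
python3 -m crank '[{"travel":[0,0,-0.4],"turn":0.9},{"travel":[0,0,-0.4],"turn":0.9},{"travel":[0.5,-0.8,0],"turn":0},{"travel":[0.5,-0.8,0],"turn":0},{"travel":[0.5,-0.8,0],"turn":0},{"travel":[0.5,-0.8,0],"turn":0},{"travel":[0.5,-0.8,0],"turn":0},{"travel":[0.5,-0.8,0],"turn":0},{"travel":[0.5,-0.8,0],"turn":0},{"travel":[0.5,-0.8,0],"turn":0},{"travel":[0.5,-0.8,0],"turn":0},{"travel":[0.5,-0.8,0],"turn":0}]' -1
```

```text
t: 1.3
ee_pos: [378.8, -187.4, 253.9]
orientation: [-3.136, -0.044, 0.001]
ft_force: [0.4, -0.2, 0.1]
width: 0.5
```

```bash
python3 -m crank '[{"travel":[0.5,-0.8,0],"turn":0},{"travel":[0.5,-0.8,0],"turn":0},{"travel":[0.5,-0.8,0],"turn":0},{"travel":[0.5,-0.8,0],"turn":0},{"travel":[0.5,-0.8,0],"turn":0},{"travel":[0.5,-0.8,0],"turn":0},{"travel":[0,0,0],"turn":0},{"travel":[0,0,0],"turn":0},{"travel":[0,0,0],"turn":0}]'
python3 - <<'E'
from h import *
o=ctrl.get_obs(); i=imaging.camera_info("wrist"); im=imaging.get_image("wrist")
cv2.imwrite("pics/w1.png",im)
np.savez("w1.npz",**i)
R=cv2.Rodrigues(i["rvec"])[0]; print(o["ee_pos"],o["orientation"],"cam",-R.T@np.ravel(i["tvec"]),R[2])
t=imaging.get_image("top"); cv2.imwrite("pics/top1.png",t)
E
```

```text
t: 2.2
ee_pos: [525.7, 73.6, 253.5]
orientation: [-3.137, -0.057, 0.004]
ft_force: [-0.6, 0.0, -0.1]
width: 0.4
[525.74744537  73.59972758 253.50081693] [-3.13650493 -0.05676136  0.00364326] cam [592.23831101  75.18903609 421.93981446] [-0.2467333  -0.00406227 -0.96907491]
```

View pics/w1.png

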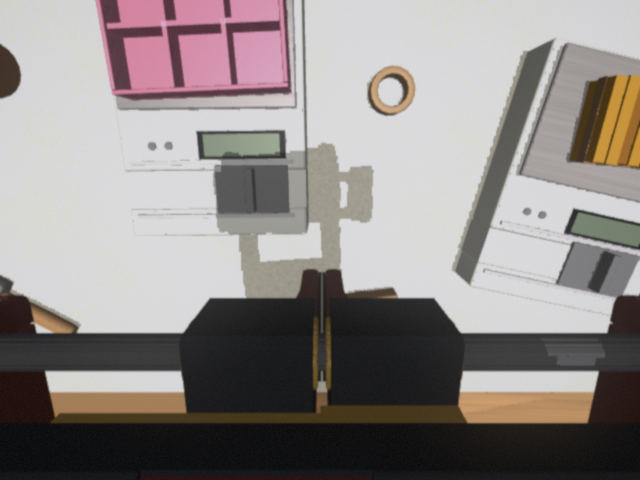

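The wrist view shows the guard at about (252,190), with its tab as a vertical line at (249,190), and the tray above it. I'll refine the position and yaw from this.

Run:
```python
from h import *
i=dict(np.load("w1.npz")); im=cv2.imread("pics/w1.png")
a=im[95:245,110:320]; cv2.imwrite("pics/w1z.png",cv2.resize(a,None,fx=3.8,fy=3.8,interpolation=cv2.INTER_CUBIC))
g=im.astype(int)
m=((g.max(2)<110)&(g.max(2)-g.min(2)<20)).astype(np.uint8); m[:160]=0;m[222:]=0;m[:,:210]=0;m[:,296:]=0
n,l,s,c=cv2.connectedComponentsWithStats(m); k=1+s[1:,4].argmax(); print(s[k])
pts=np.argwhere(l==k)[:,::-1]
P=cast("w",pts,54,i)[:,:2].astype(np.float32)
r=cv2.minAreaRect(P); print(r)
# front deck edge & pan front edge, display
h=cv2.cvtColor(im,cv2.COLOR_BGR2HSV)
d=(cv2.inRange(h,(35,30,60),(90,255,255))); d[:120]=0;d[170:]=0
pts=np.argwhere(d[:, :320]>0)[:,::-1]; r=cv2.minAreaRect(cast("w",pts,51,i)[:,:2].astype(np.float32)); print("lcd",r)
p=cv2.inRange(h,(150,60,60),(179,255,255)); p[:,320:]=0; p[100:]=0
```

```text
[ 215  165   74   49 3427]
((550.6005249023438, 148.01039123535156), (49.798683166503906, 75.3114013671875), 2.0611798763275146)
lcd ((595.2313232421875, 159.07028198242188), (21.092710494995117, 76.92927551269531), 3.3400943279266357)
```

View pics/w1z.png

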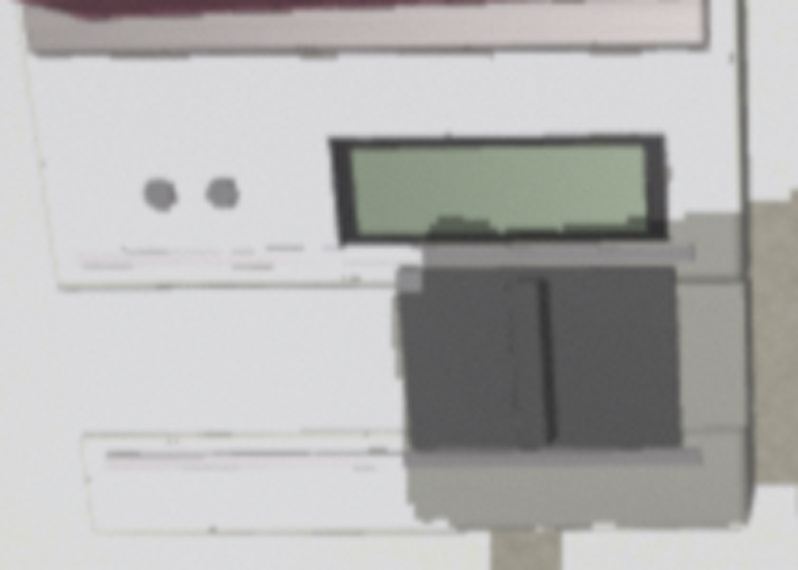

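```bash
python3 -m crank '[{"travel":[0.28,-0.46,0.4],"turn":0},{"travel":[0.28,-0.46,0.4],"turn":0},{"travel":[0,0,0.8],"turn":0},{"travel":[0,0,0.8],"turn":0},{"travel":[0,0,0.4],"turn":0},{"travel":[0,0,0],"turn":0},{"travel":[0,0,0],"turn":0},{"travel":[0,0,0],"turn":0}]'
python3 - <<'E'
from h import *
cv2.imwrite("pics/s2.png",imaging.get_image("side")[190:345,165:365])
a=cv2.imread("pics/s2.png");cv2.imwrite("pics/s2z.png",cv2.resize(a,None,fx=3.8,fy=3.8))
print(ctrl.get_obs()["ft_force"])
E
```

```text
t: 3.1
ee_pos: [554.1, 112.4, 114.3]
orientation: [-3.137, -0.032, -0.008]
ft_force: [0.1, -0.3, 0.6]
width: 0.6
[ 0.1594877  -0.34476992  0.73594382]
```

View pics/s2z.png

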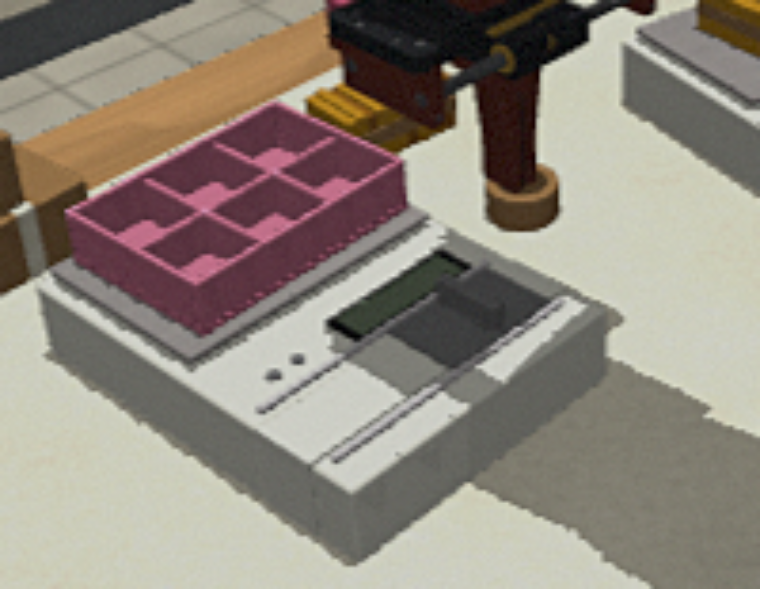

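```bash
python3 -m crank '[{"travel":[-0.05,0,0.3],"turn":-0.2},{"travel":[0,0,0.3],"turn":0},{"travel":[0,0,0.14],"turn":0},{"travel":[0,0,0],"turn":0},{"travel":[0,0,0],"turn":0}]'
python3 -m crank '[{"travel":[0,-0.2,0],"turn":0},{"travel":[0,-0.2,0],"turn":0},{"travel":[0,-0.2,0],"turn":0},{"travel":[0,-0.2,0],"turn":0},{"travel":[0,0,0],"turn":0}]'
```

```text
t: 3.65
ee_pos: [556.1, 112.8, 81.3]
orientation: [-3.135, -0.061, -0.024]
ft_force: [-1.3, 0.5, 0.1]
width: 0.4
t: 4.15
ee_pos: [555.5, 157.3, 83.0]
orientation: [-3.134, -0.061, -0.028]
ft_force: [-0.9, 1.2, -0.3]
width: 1.0
```

Run:
```python
from h import *
a=imaging.get_image("side")[190:345,165:365];cv2.imwrite("pics/s3z.png",cv2.resize(a,None,fx=3.8,fy=3.8))
o=ctrl.get_obs();print(o["ft_force"],o["ee_pos"],o["qpos"]); print(cv2.Rodrigues(o["orientation"])[0].round(3))
```

```text
[ 0.56939351 -0.10320907  0.0579687 ] [555.48922208 156.76462265  82.98252293] [0.25301859 0.52936849 1.8302368  0.0037404  0.76314939 1.78219983]
[[ 0.999  0.039  0.018]
 [ 0.039 -0.999  0.007]
 [ 0.018 -0.007 -1.   ]]
```

View pics/s3z.png

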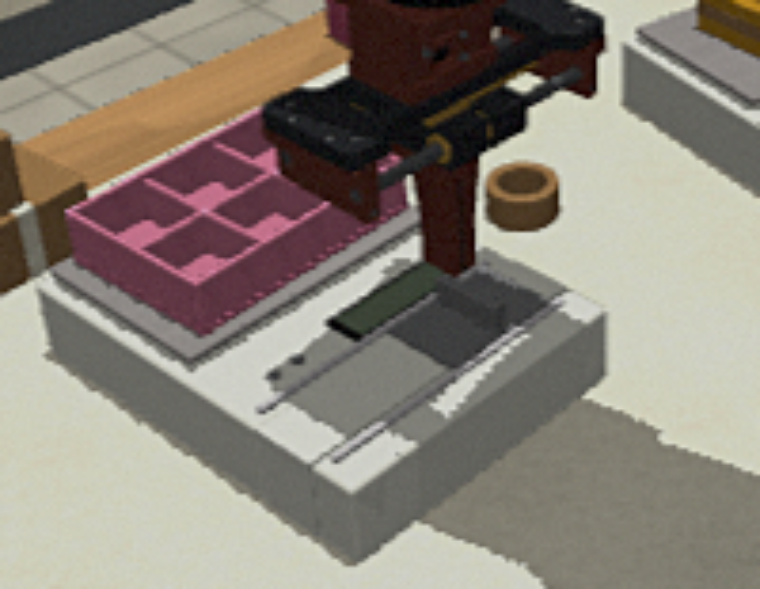

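Run:
```python
from h import *
print("tip proj in zoom", (proj("side",[[555,157,66],[550.5,148.5,70],[529,149,70],[572,148,70]])-[165,190])*3.8)
i=imaging.camera_info("wrist"); im=imaging.get_image("wrist")
np.savez("w4.npz",**i);cv2.imwrite("pics/w4.png",im)
t=imaging.get_image("top")[155:285,200:305];cv2.imwrite("pics/t4.png",cv2.resize(t,None,fx=4.6,fy=4.6))
```

```text
tip proj in zoom [[453.15886407 299.27581765]
 [470.16115459 289.69220775]
 [497.45871872 306.61820929]
 [443.5985622  273.2219294 ]]
```

View pics/w4.png

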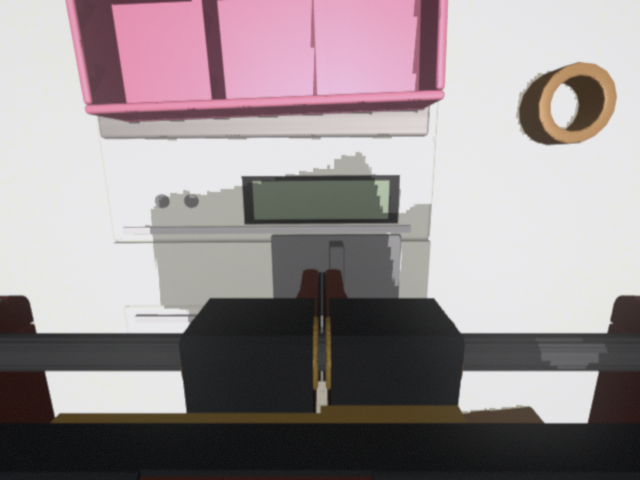

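View pics/t4.png

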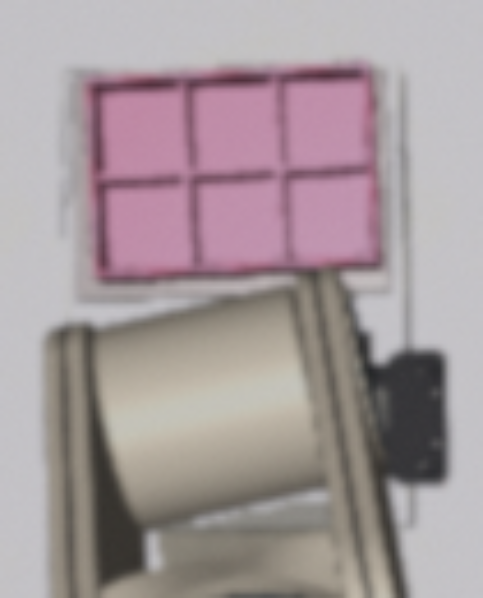

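The wrist and side views show the fingertip above the tab, and the guard hasn't moved. So the tip is higher than I assumed. I'll check the height in the side view, then back off.

```bash
python3 -m crank '[{"travel":[0,0.3,0],"turn":0},{"travel":[0,0.3,0],"turn":0},{"travel":[0,0.26,0],"turn":0},{"travel":[0,0,0],"turn":0},{"travel":[0,0,0],"turn":0}]'
python3 - <<'E'
from h import *
o=ctrl.get_obs();print(o["ft_force"],o["ee_pos"])
a=imaging.get_image("side")[200:300,240:340];cv2.imwrite("pics/s5z.png",cv2.resize(a,None,fx=6,fy=6))
x,y,z=o["ee_pos"]
for zz in (z-17,z-7,z): print(zz,(proj("side",[[x-10,y,zz],[x+10,y,zz]])-[240,200])*6)
E
```

```text
t: 4.8
ee_pos: [556.8, 106.5, 82.4]
orientation: [-3.135, -0.055, -0.026]
ft_force: [0.5, 0.3, -0.0]
width: 0.8
[ 0.53397227  0.27704683 -0.04435345] [556.79762426 106.49821625  82.35975172]
65.35975171653551 [[387.96821445 359.41343113]
 [347.85532784 336.87466772]]
75.35975171653551 [[387.20389874 336.00927427]
 [346.87551854 313.62456436]]
82.35975171653551 [[386.66370174 319.46786963]
 [346.18309645 297.19393344]]
```

View pics/s5z.png

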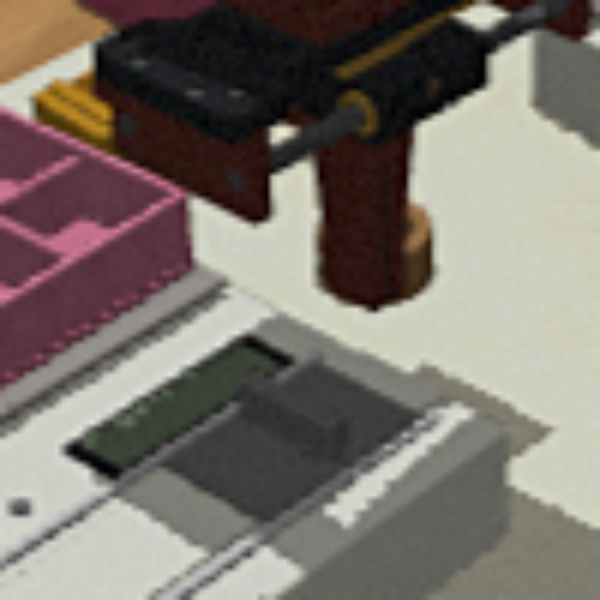

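Run:
```python
from h import *
o=ctrl.get_obs(); x,y,z=o["ee_pos"]; R=cv2.Rodrigues(o["orientation"])[0]
for d in (17,7,0,-7):
    c=o["ee_pos"]
    P=[c+R@np.array(v) for v in ([10,0,d],[-10,-13.5,d],[10,-13.5,d],[-10,13.5,d])]
    print(d,"wrist",proj("wrist",P[:1]).round(),"side",((proj("side",P[1:])-[240,200])*6).round().tolist())
```

```text
17 wrist [[322. 257.]] side [[361.0, 377.0], [319.0, 354.0], [414.0, 343.0]]
7 wrist [[322. 262.]] side [[361.0, 353.0], [319.0, 331.0], [414.0, 319.0]]
0 wrist [[322. 266.]] side [[360.0, 337.0], [318.0, 314.0], [414.0, 303.0]]
-7 wrist [[322. 271.]] side [[360.0, 320.0], [318.0, 298.0], [413.0, 286.0]]
```

Run:
```python
from h import *
o=ctrl.get_obs(); c=o["ee_pos"]; R=cv2.Rodrigues(o["orientation"])[0]
for yo in (-60,-75,-89):
  for d in (-70,-63,-50,-40):
    P=[c+R@np.array(v) for v in ([-37,yo,d],[-20,yo,d],[37,yo,d])]
    print(yo,d,((proj("side",P)-[240,200])*6).round().tolist(),proj("wrist",P).round().tolist())
```

```text
-60 -70 [[317.0, 253.0], [278.0, 233.0], [154.0, 169.0]] [[147.0, 461.0], [141.0, 419.0], [116.0, 254.0]]
-60 -63 [[318.0, 272.0], [279.0, 252.0], [156.0, 187.0]] [[156.0, 445.0], [151.0, 405.0], [129.0, 248.0]]
-60 -50 [[319.0, 306.0], [280.0, 285.0], [158.0, 220.0]] [[171.0, 418.0], [167.0, 381.0], [149.0, 238.0]]
-60 -40 [[319.0, 331.0], [281.0, 311.0], [160.0, 245.0]] [[181.0, 401.0], [177.0, 366.0], [161.0, 232.0]]
-75 -70 [[283.0, 274.0], [244.0, 253.0], [120.0, 187.0]] [[103.0, 461.0], [96.0, 419.0], [65.0, 255.0]]
-75 -63 [[284.0, 292.0], [245.0, 271.0], [122.0, 205.0]] [[115.0, 445.0], [108.0, 405.0], [81.0, 248.0]]
-75 -50 [[285.0, 326.0], [247.0, 305.0], [124.0, 238.0]] [[134.0, 418.0], [128.0, 381.0], [106.0, 238.0]]
-75 -40 [[286.0, 352.0], [248.0, 331.0], [126.0, 264.0]] [[146.0, 401.0], [141.0, 366.0], [121.0, 232.0]]
-89 -70 [[251.0, 293.0], [212.0, 272.0], [88.0, 204.0]] [[63.0, 461.0], [53.0, 419.0], [17.0, 255.0]]
-89 -63 [[252.0, 312.0], [213.0, 290.0], [89.0, 223.0]] [[76.0, 445.0], [68.0, 405.0], [36.0, 248.0]]
-89 -50 [[253.0, 346.0], [215.0, 325.0], [92.0, 256.0]] [[98.0, 418.0], [92.0, 381.0], [65.0, 238.0]]
-89 -40 [[255.0, 372.0], [216.0, 350.0], [94.0, 282.0]] [[113.0, 401.0], [107.0, 366.0], [84.0, 232.0]]
```

Both views put the closed fingertips about 8 mm behind the reported TCP, not 17 mm ahead, so the tip passed over the tab. I'll calibrate by touching down gently on the guard plate.

```bash
python3 -m crank '[{"travel":[-0.08,-0.28,0.15],"turn":0},{"travel":[0,0,0.2],"turn":0},{"travel":[0,0,0.15],"turn":0},{"travel":[0,0,0],"turn":0},{"travel":[0,0,0],"turn":0}]'
python3 - <<'E'
from h import *
o=ctrl.get_obs();print(o["ft_force"],o["ee_pos"])
a=imaging.get_image("side")[200:300,240:340];cv2.imwrite("pics/s6z.png",cv2.resize(a,None,fx=6,fy=6))
E
```

```text
t: 5.35
ee_pos: [551.6, 123.4, 54.4]
orientation: [-3.135, -0.059, -0.024]
ft_force: [-0.5, 0.0, -0.0]
width: 0.5
[-0.4613389   0.04489019 -0.04145905] [551.62953699 123.3918634   54.36134202]
```

View pics/s6z.png

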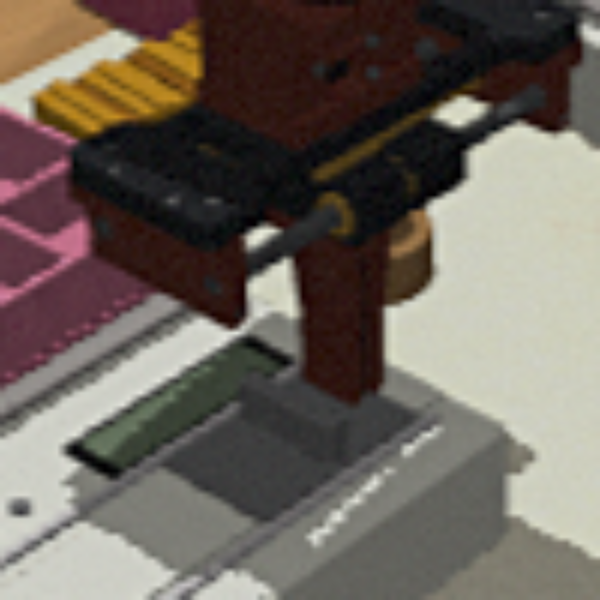

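The finger is now behind the tab, with its tip below the tab's top edge. I'll push.

```bash
python3 -m crank '[{"travel":[0,0,0.05],"turn":0},{"travel":[0,-0.2,0.02],"turn":0},{"travel":[0,-0.2,0.02],"turn":0},{"travel":[0,-0.2,0.02],"turn":0},{"travel":[0,0,0],"turn":0}]'
python3 - <<'E'
from h import *
o=ctrl.get_obs();print(o["ft_force"],o["ee_pos"])
a=imaging.get_image("side")[200:300,240:340];cv2.imwrite("pics/s7z.png",cv2.resize(a,None,fx=6,fy=6))
E
```

```text
t: 5.9
ee_pos: [551.1, 155.7, 49.4]
orientation: [-3.135, -0.058, -0.026]
ft_force: [0.2, 0.1, 0.2]
width: 0.7
[0.16655787 0.07242424 0.20237906] [551.1177459  155.6763316   49.40993055]
```

View pics/s7z.png

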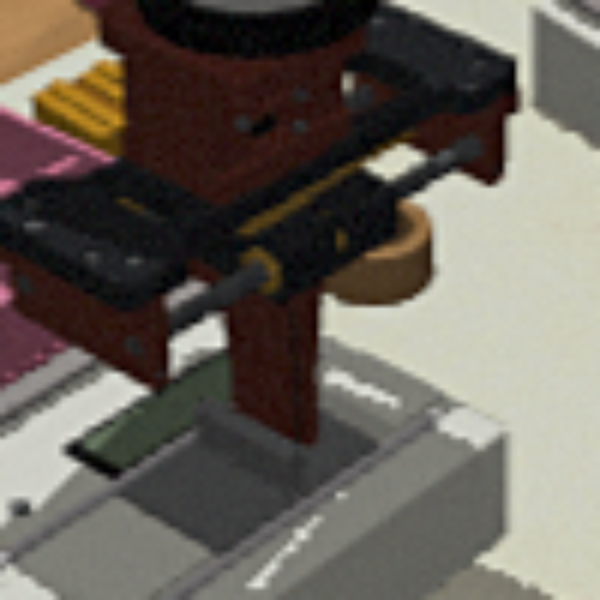

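```bash
python3 -m crank '[{"travel":[0,-0.25,0.01],"turn":0},{"travel":[0,-0.25,0],"turn":0},{"travel":[0,-0.25,0.01],"turn":0},{"travel":[0,-0.2,0],"turn":0},{"travel":[0,0,0],"turn":0}]'
python3 -m crank '[{"travel":[0,-0.1,0],"turn":0},{"travel":[0,0,0],"turn":0}]'
python3 - <<'E'
from h import *
o=ctrl.get_obs();print(o["ft_force"],o["ee_pos"])
a=imaging.get_image("side")[200:320,220:340];cv2.imwrite("pics/s8z.png",cv2.resize(a,None,fx=5,fy=5))
E
```

```text
t: 6.45
ee_pos: [548.9, 207.1, 48.7]
orientation: [-3.135, -0.058, -0.025]
ft_force: [-0.1, 0.0, -0.8]
width: 0.7
t: 6.65
ee_pos: [548.7, 213.0, 48.7]
orientation: [-3.135, -0.059, -0.026]
ft_force: [-0.2, -0.2, -0.0]
width: 0.2
[-0.20780219 -0.21790439 -0.04248915] [548.66738004 213.03601267  48.6690122 ]
```

View pics/s8z.png

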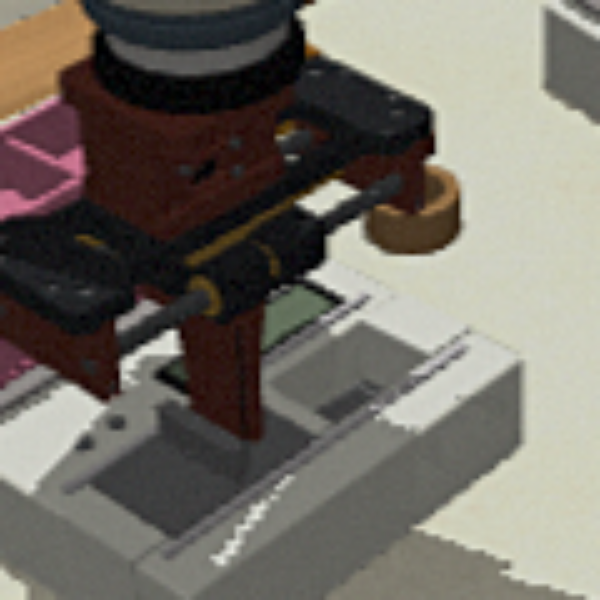

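The well is exposed and the key is visible. I'll push on to the stop while watching the force.

```bash
for k in 1 2; do python3 -m crank '[{"travel":[0,-0.08,0],"turn":0},{"travel":[0,0,0],"turn":0}]'; done
```

```text
t: 6.9
ee_pos: [548.7, 213.6, 48.7]
orientation: [-3.14, -0.061, -0.025]
ft_force: [0.3, 0.4, 0.2]
width: 0.7
t: 7.1
ee_pos: [548.7, 213.3, 48.7]
orientation: [3.137, 0.062, 0.023]
ft_force: [-0.1, 0.7, -0.4]
width: 0.6
```

The tool has stalled at y = 213, so the guard is at its stop. I'll back off, rise, and move over the well.

```bash
python3 -m crank '[{"travel":[0,0.2,-0.1],"turn":0},{"travel":[0,0.4,-0.4],"turn":0},{"travel":[0,0.4,-0.4],"turn":0},{"travel":[0,0.3,0],"turn":0},{"travel":[0,0,0],"turn":0},{"travel":[0,0,0],"turn":0}]'
python3 - <<'E'
from h import *
o=ctrl.get_obs();print(o["ft_force"],o["ee_pos"])
i=imaging.camera_info("wrist"); im=imaging.get_image("wrist"); np.savez("w9.npz",**i); cv2.imwrite("pics/w9.png",im)
a=imaging.get_image("side")[200:320,220:340];cv2.imwrite("pics/s9z.png",cv2.resize(a,None,fx=5,fy=5))
E
```

```text
t: 7.7
ee_pos: [550.6, 145.4, 95.3]
orientation: [3.139, 0.059, 0.023]
ft_force: [0.6, 0.4, 0.4]
width: 0.5
[0.58716437 0.35758035 0.36932771] [550.60889943 145.42417853  95.27164919]
```

View pics/w9.png

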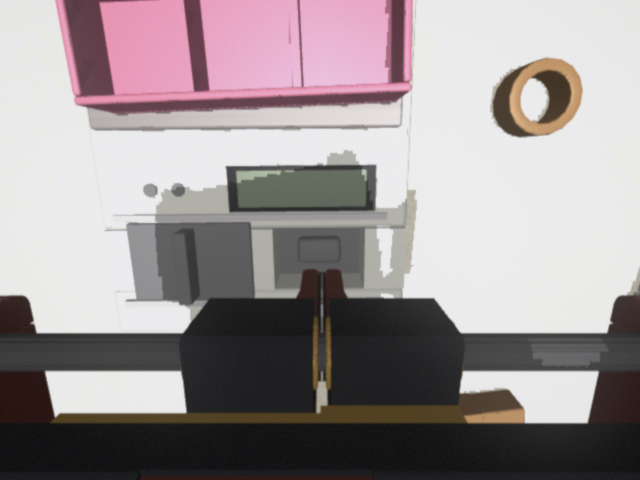

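View pics/s9z.png

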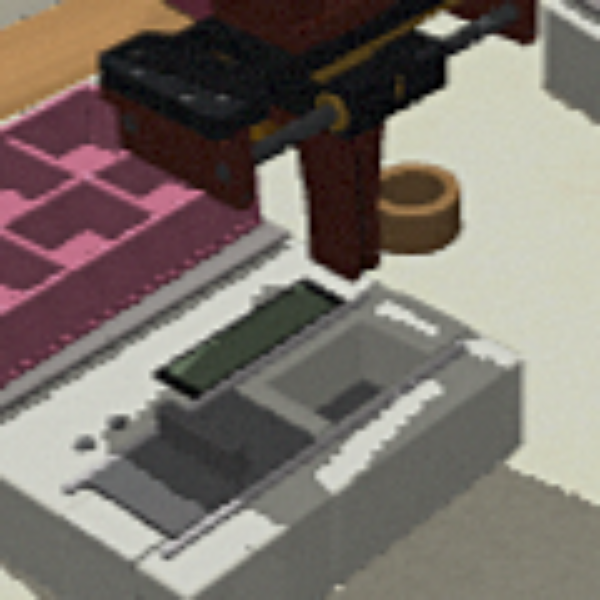

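Run:
```python
from h import *
i=dict(np.load("w9.npz"))
print("key corners z30",cast("w",[[299,237],[340,237],[340,262],[299,262]],30,i).round(1).tolist())
print("well far corners z50",cast("w",[[273,227],[365,227]],50,i).round(1).tolist())
print("tab top",cast("w",[[174,230],[188,230]],70,i).round(1).tolist())
```

```text
key corners z30 [[560.4, 161.1, 30.0], [561.4, 133.0, 30.0], [543.6, 132.1, 30.0], [542.5, 160.7, 30.0]]
well far corners z50 [[570.8, 176.3, 50.0], [572.8, 119.1, 50.0]]
tab top [[571.1, 229.5, 70.0], [571.4, 221.6, 70.0]]
```

```bash
python3 -m crank '[{"travel":[0,-0.04,0.4],"turn":0},{"travel":[0,0,0.4],"turn":0},{"travel":[0,0,0.3],"turn":0},{"travel":[0,0,0],"turn":0},{"travel":[0,0,0],"turn":0}]'
python3 - <<'E'
from h import *
o=ctrl.get_obs();print(o["ft_force"],o["ee_pos"])
a=imaging.get_image("side")[200:320,220:340];cv2.imwrite("pics/s10z.png",cv2.resize(a,None,fx=5,fy=5))
E
```

```text
t: 8.3
ee_pos: [550.0, 150.6, 35.7]
orientation: [3.138, 0.065, 0.018]
ft_force: [0.3, -0.3, -0.0]
width: 0.7
[ 0.29940239 -0.29873828 -0.00336224] [550.03466872 150.64726398  35.68329244]
```

View pics/s10z.png

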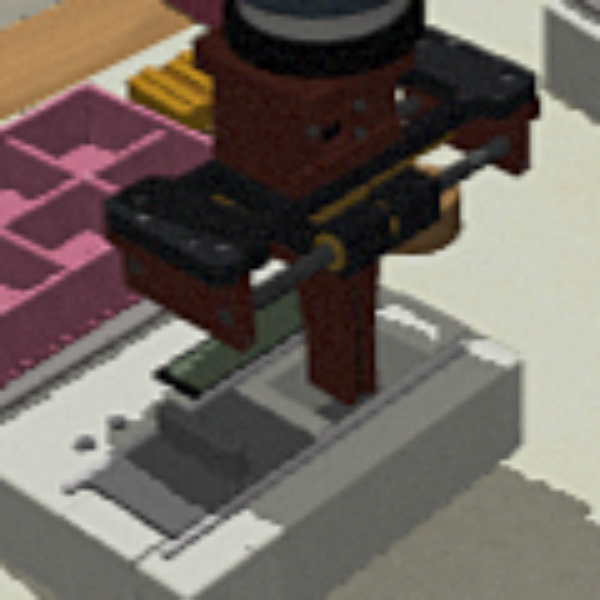

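```bash
python3 -m crank '[{"travel":[0.02,0.05,0.15],"turn":0},{"travel":[0,0,0.1],"turn":0},{"travel":[0,0,0],"turn":0}]'; for k in 1 2; do python3 -m crank '[{"travel":[0,0,0.06],"turn":0},{"travel":[0,0,0],"turn":0}]';done
```

```text
t: 8.65
ee_pos: [552.5, 148.3, 24.0]
orientation: [3.139, 0.066, 0.022]
ft_force: [0.2, 0.2, -1.0]
width: 0.3
t: 8.85
ee_pos: [552.9, 148.3, 21.3]
orientation: [3.139, 0.065, 0.023]
ft_force: [-1.1, 0.9, 2.7]
width: 0.2
t: 9.05
ee_pos: [553.0, 148.4, 18.7]
orientation: [3.139, 0.065, 0.024]
ft_force: [-0.4, 0.2, 3.2]
width: 0.4
```

Contact was made at a TCP z of about 22 mm. I'll press to the bottom.

```bash
python3 -m crank '[{"travel":[0,0,0.06],"turn":0},{"travel":[0,0,0.06],"turn":0}]'; python3 -m crank '[{"travel":[0,0,0.06],"turn":0},{"travel":[0,0,0.06],"turn":0}]'
```

```text
t: 9.25
ee_pos: [553.3, 148.4, 16.1]
orientation: [3.139, 0.065, 0.024]
ft_force: [-16.5, -3.0, 55.9]
width: 0.4
t: 9.45
ee_pos: [553.2, 148.4, 16.5]
orientation: [3.139, 0.065, 0.023]
ft_force: [-10.7, -3.2, 36.4]
width: 0.6
```

Hard stop reached at z = 16.3. I'll hold there gently for well over a second.

```bash
python3 -m crank '[{"travel":[0,0,0.02],"turn":0},{"travel":[0,0,0.01],"turn":0},{"travel":[0,0,0.01],"turn":0},{"travel":[0,0,0.01],"turn":0},{"travel":[0,0,0.01],"turn":0},{"travel":[0,0,0.01],"turn":0},{"travel":[0,0,0.01],"turn":0}]'; python3 -m crank '[{"travel":[0,0,0.02],"turn":0},{"travel":[0,0,0.02],"turn":0},{"travel":[0,0,0.02],"turn":0},{"travel":[0,0,0.02],"turn":0},{"travel":[0,0,0.02],"turn":0},{"travel":[0,0,0.02],"turn":0},{"travel":[0,0,0.02],"turn":0},{"travel":[0,0,0.02],"turn":0},{"travel":[0,0,0.02],"turn":0},{"travel":[0,0,0.02],"turn":0}]'
```

```text
t: 10.15
ee_pos: [553.1, 148.4, 17.0]
orientation: [3.139, 0.065, 0.024]
ft_force: [-3.3, -0.5, 12.9]
width: 0.4
t: 11.15
ee_pos: [553.1, 148.4, 16.9]
orientation: [3.139, 0.066, 0.022]
ft_force: [-6.5, -0.5, 18.2]
width: 0.2
```

The key bottomed after about 6 mm and I held it there with 13 N or more. Next I'll lift out and cross over to the far side of the tab.

```bash
python3 -m crank '[{"travel":[0,0,-0.4],"turn":0},{"travel":[0,0,-0.5],"turn":0},{"travel":[0,0,-0.5],"turn":0},{"travel":[0,0,-0.4],"turn":0},{"travel":[0,-0.5,0],"turn":0},{"travel":[0,-0.5,0],"turn":0},{"travel":[0,-0.5,0],"turn":0},{"travel":[0,-0.5,0],"turn":0},{"travel":[0,-0.2,0],"turn":0},{"travel":[0,0,0],"turn":0},{"travel":[0,0,0],"turn":0}]'
python3 - <<'E'
from h import *
o=ctrl.get_obs();print(o["ft_force"],o["ee_pos"])
i=imaging.camera_info("wrist"); im=imaging.get_image("wrist"); np.savez("w11.npz",**i); cv2.imwrite("pics/w11.png",im)
a=imaging.get_image("side")[190:330,200:340];cv2.imwrite("pics/s11z.png",cv2.resize(a,None,fx=4,fy=4))
E
```

```text
t: 12.25
ee_pos: [548.9, 261.0, 106.0]
orientation: [3.138, 0.063, 0.025]
ft_force: [-0.2, -0.7, -0.6]
width: 0.5
[-0.18669197 -0.69558622 -0.60265543] [548.90993808 261.04086171 106.03773738]
```

View pics/w11.png

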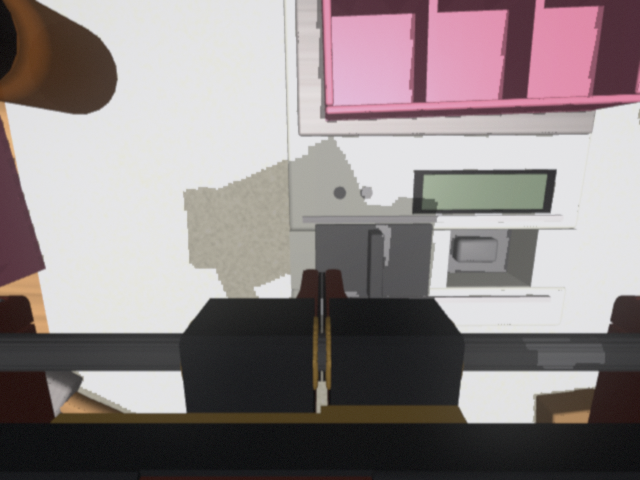

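View pics/s11z.png

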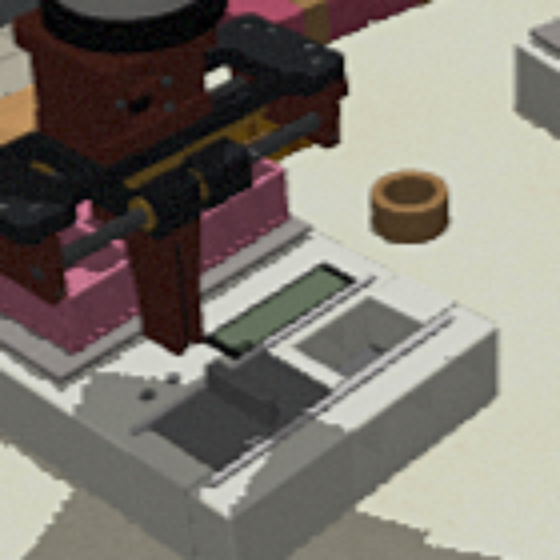

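The finger is clear on the far side of the tab, and the key is up. I'll descend and push the guard home.

```bash
python3 -m crank '[{"travel":[0,0,0.4],"turn":0},{"travel":[0,0,0.4],"turn":0},{"travel":[0,0,0.26],"turn":0},{"travel":[0,0,0],"turn":0}]'; python3 -m crank '[{"travel":[0,0.2,0.02],"turn":0},{"travel":[0,0.2,0],"turn":0},{"travel":[0,0.2,0],"turn":0},{"travel":[0,0.2,0],"turn":0},{"travel":[0,0,0],"turn":0}]'
python3 - <<'E'
from h import *
a=imaging.get_image("side")[190:330,200:340];cv2.imwrite("pics/s12z.png",cv2.resize(a,None,fx=4,fy=4))
E
```

```text
t: 12.75
ee_pos: [551.2, 257.0, 52.4]
orientation: [3.139, 0.055, 0.027]
ft_force: [-0.4, -0.6, 0.4]
width: 0.6
t: 13.25
ee_pos: [553.7, 212.9, 53.5]
orientation: [3.14, 0.053, 0.03]
ft_force: [-0.4, 0.4, 0.3]
width: 0.5
```

View pics/s12z.png

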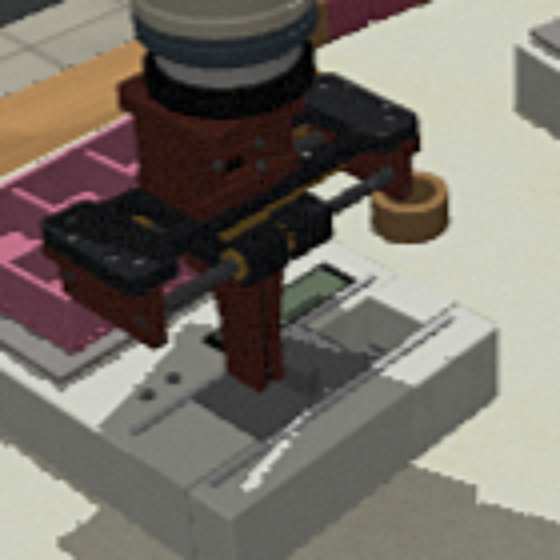

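```bash
python3 -m crank '[{"travel":[0,0.2,0.04],"turn":0},{"travel":[-0.02,0.2,0.02],"turn":0},{"travel":[0,0.2,0.02],"turn":0},{"travel":[-0.02,0.2,0],"turn":0},{"travel":[0,0,0],"turn":0}]'; python3 -m crank '[{"travel":[0,0.1,0],"turn":0},{"travel":[0,0.06,0],"turn":0}]';python3 -m crank '[{"travel":[0,0.1,0],"turn":0},{"travel":[0,0.08,0],"turn":0}]'
```

```text
t: 13.8
ee_pos: [554.8, 170.8, 50.4]
orientation: [-3.141, -0.055, -0.036]
ft_force: [-0.1, 0.7, -0.5]
width: 0.4
t: 14.0
ee_pos: [555.2, 162.2, 50.4]
orientation: [-3.141, -0.054, -0.037]
ft_force: [-0.0, 0.4, 0.0]
width: 0.6
t: 14.2
ee_pos: [555.5, 160.1, 50.6]
orientation: [-3.13, -0.046, -0.039]
ft_force: [-4.2, 33.2, -3.9]
width: 0.2
```

The stop pushes back with 33 N, so the guard is home. I'll back off, rise and check.

```bash
python3 -m crank '[{"travel":[0,-0.2,0],"turn":0},{"travel":[0,-0.2,-0.2],"turn":0},{"travel":[0,0,-0.8],"turn":0},{"travel":[0,0,-0.8],"turn":0},{"travel":[-0.6,0,-0.8],"turn":0},{"travel":[-0.8,0,-0.5],"turn":0},{"travel":[-0.8,0,0],"turn":0},{"travel":[0,0,0],"turn":0},{"travel":[0,0,0],"turn":0},{"travel":[0,0,0],"turn":0}]'
python3 - <<'E'
from h import *
i=imaging.camera_info("wrist"); im=imaging.get_image("wrist"); cv2.imwrite("pics/w13.png",im)
g=im.astype(int)
a=imaging.get_image("side");cv2.imwrite("pics/s13.png",a)
np.savez("w13.npz",**i)
E
```

```text
t: 15.2
ee_pos: [438.4, 176.5, 212.2]
orientation: [-3.132, -0.051, -0.04]
ft_force: [-0.4, 0.4, -0.1]
width: 0.5
```

View pics/w13.png

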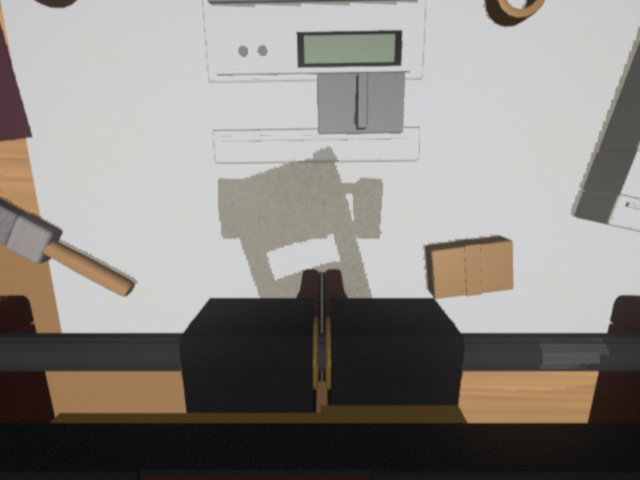

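View pics/s13.png

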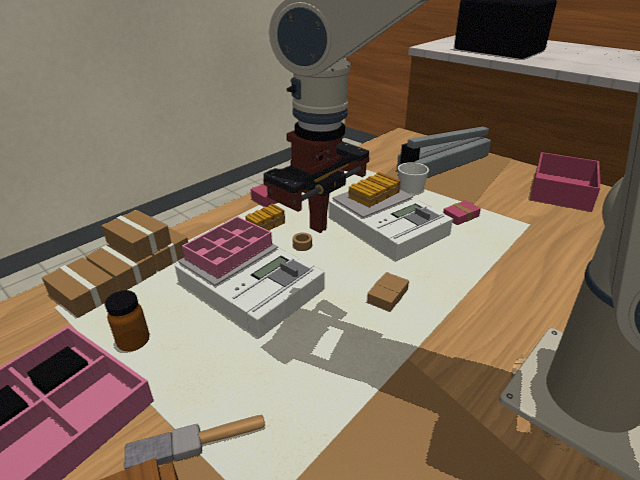

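Run:
```python
from h import *
a=cv2.imread("pics/s13.png").astype(int);b=cv2.imread("pics/side0.png").astype(int)
i=dict(np.load("w13.npz")); im=cv2.imread("pics/w13.png").astype(int)
m=((im.max(2)<160)&(im.max(2)-im.min(2)<20)).astype(np.uint8); m[:73]=0;m[135:]=0;m[:,:300]=0;m[:,415:]=0
n,l,s,c=cv2.connectedComponentsWithStats(m); k=1+s[1:,4].argmax()
print("guard now",cv2.minAreaRect(cast("w",np.argwhere(l==k)[:,::-1],54,i)[:,:2].astype(np.float32)))
for nm,r in (("tray",(slice(215,278),slice(180,275))),("guard",(slice(255,290),slice(260,310)))):
    print(nm,np.abs(a[r]-b[r]).max(2).mean(),(np.abs(a[r]-b[r]).max(2)>40).mean())
from workcell import workorder
print(workorder.close_job())
```

```text
guard now ((550.3753662109375, 150.83810424804688), (49.780418395996094, 82.72112274169922), 1.7879674434661865)
tray 10.743191311612364 0.0
guard 14.61657142857143 0.028
the job is handed in; nothing more can be done
None
```

I zeroed the tray's scale and handed the job in at about 15 s. No verdict was reported.

- **Guard open:** I pushed it by the tab until the tool stalled at the stop. My first push passed over the tab because the closed fingertips sit about 25 mm higher than the description implies. I corrected the height from the pictures.
- **Tare key:** it went down about 6 mm to a hard stop. I held it there for about 1.9 s, with readings between 13 and 56 N. A wrist picture afterwards showed the key up.
- **Guard home:** I pushed it back until the stop resisted with 33 N, then moved the arm clear. The last wrist picture shows the well covered.

**Last checks:**
- **Tray:** the side view shows no change against the start picture.
- **Other objects:** nothing in the last side picture appears to have moved, including the other scale. I checked this by eye only.
- **Guard position:** this check partly disagreed. The centre came out at (550.4, 150.8) mm, against about (550.5, 148.5) mm at the start. The outline also measured 83 mm long instead of 76 mm, which I put down to the mask picking up the tab's raised side or a shadow. In the side view, 2.8% of the pixels around the guard had changed. The offset is about 2 mm, inside the 5 mm allowed.

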